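# Change the slide in the filter photometer

### The job

The dark reading on the small photometer is done, so change its slide: pull the blank slide out of the holder at the front and lay it flat in the empty middle bay of the grey slide tray, then push the slide with the round window into the holder, tab outwards, until it is fully home and the sprung ball has clicked into its notch. Leave the slide with the long slot in its bay and do not disturb the other things on the bench.

Things in the scene. Friction and masses are not known exactly. Their poses are not given: they have to be found in the camera images.
- photometer: white and grey instrument fixed to the bench, case 112 deep (x) x 112 wide (y), top 92 mm above the bench, on 19 mm feet; a sample vial stands in its top, 78 mm behind the front face, reaching 117 mm above the bench. Origin on the bench below the middle of the front face; +x points into the case, z up. An aluminium slide holder sticks out of the front face
- holder_mouth (a point): outer end of the slide holder's floor, mid-track, 82 mm in front of the face, 36 mm above the bench; axes as the photometer's. The holder lies from here to the face: floor 60 mm wide, guide rails 28 mm apart (their tops 45 mm above the bench) from 16 mm behind this point inwards, flared to about 40 mm at the outer end
- holder_home (a point): where a slide's origin lies when it is fully home: 10 mm in front of the front face, mid-track, 36 mm above the bench; axes as the photometer's, the slide's parallel to them. The rails run on into a tunnel in the case, 28 mm wide, 14 mm high, ending in a solid stop 61 mm behind the face: a home slide's nose is 1 mm from it and its tab 72 mm in front of the face
- ball_tip (a point): tip of the steel ball (radius 6 mm, turns freely) in the left (+y) rail, 12 mm in front of the face, 41 mm above the bench, standing 5 mm into the track. Its spring barrel sticks out to 44 mm left of mid-track, top 49 mm above the bench
- ball_plunger (a joint): how far the sprung ball is pushed back, in m: 0 standing fully out (in a slide's notch, or no slide there), about 0.0025 to 0.004 while it rides on a slide's straight edge. Spring 6 N at 0 and 1 N more per mm; pushing a slide in past it, or pulling one out of its notch, takes about 5 to 10 N
- slide_tray: grey open tray fixed to the bench on 16 mm feet, 158 (x) x 166 (y), rim 30 mm above the bench, walls and floor 4 mm, bay floors 20 mm above the bench, with two 4 mm dividers making three equal bays side by side along y, each 50 wide (y) and 150 mm long (x), pitch 54 mm. Origin on the bench under its middle. At the start the middle bay is empty and each outer bay holds a slide
- bay_mid (a point): centre of the floor of the tray's middle bay, 20 mm above the bench; axes as the tray's. Close behind the right half of the tray and to the right of the photometer stands a drawer cabinet 200 mm high: keep a carried slide clear of it
- slide_blank: plain aluminium slide without a window, 50 g, at first home in the holder: plate 140 (x) x 26 (y) x 10 mm with rounded corners, at its -x end an upright tab 10 (x) x 22 mm (y), top 44 mm above the underside. Ball notch in the +y edge, 2 mm from the middle towards the tab. Origin at the centre of the underside, +x from tab to nose, z up. Goes into the holder nose first
- slide_blank_tab (a point): grip point in the upper part of the tab: 62 mm from the slide's origin towards -x, 34 mm above its underside, 10 mm below the tab's top; axes as the slide's
- slide_round: aluminium slide (body, origin, axes as the blank slide) with one round window, 21 mm over its dark ring, on top of the plate; at first in one outer bay of the tray, tab towards the robot
- slide_round_tab (a point): grip point on the tab of the slide with the round window, placed as on the blank slide
- slide_slot: aluminium slide (body, origin, axes as the blank slide) with one long narrow window, 52 x 12 mm over its dark frame, on top of the plate; in the other outer bay of the tray, where it stays
- wash_bottle: squeeze wash bottle, 205 mm high, bystander at the right, origin under its middle
- buffer_7: reagent bottle, 60 x 60 x 118 mm, bystander at the right, origin under its middle
- measuring_cylinder: measuring cylinder on a hexagonal foot, 161 mm high, bystander, origin under its middle
- stopper: rubber stopper, 36 mm wide, 26 mm high, bystander near the tray, origin under its middle
- vial_3: sample vial, 25 mm wide, 65 mm high, bystander left of the tray, origin under its middle

How it is judged:
By the outcome, as a careful person would: the job done as asked, in the order asked, and still so for the second after the job is handed in, with the robot touching nothing.
It also fails if it takes over 64 s, if anything falls off the work surface, if the arm or the gripper's body presses on something with over 40 N, if the wrist force passes 120 N, or if a joint passes its speed limit or range.

### The arm

A 6-joint arm with a two-finger parallel gripper is mounted at the origin on the work surface; the furniture and walls round the work are solid. World frame = base frame: x ahead of the robot, y to its left, z up, the work surface at z = 0. Lengths are in m, angles in rad, forces in N, time in s.
With the tool pointing down it reaches from about 0.35 to 0.85 m from the base axis. Payload 8.1 kg.
Tool frame: the origin (TCP) lies at the very end of the fingers, on their centre line; the grasp point (between the pads) lies robot.grip_point_offset behind it (robot.grip_point_offset is the distance from the TCP to the grasp point, in m); z points along the fingers, y is the line along which they close (so a half turn about z gives the same grasp; the last joint's range is limited). The gripper opens to 93 mm and grips with 3 to 60 N. Pads are 15 mm wide; open, the fingers measure 128 mm over their backs; the gripper's body (75 mm by 188 mm) begins 65 mm behind the grasp point.
Start: joints at [1.193, 0.13, 1.488, -0, 1.523, -0.085], TCP at [0.173, 0.574, 0.219] pointing down, gripper open.
Joint ranges: [-2.96, 2.96], [-0.89, 2.26], [0.02, 2.5], [-1.34, 4.48], [0, 2.73], [-2.66, 2.66]. Speed limits (rad/s): [2.39, 2.39, 2.79, 3.14, 3.14, 3.14].

### API

Orientations are given as a rotation vector (axis times angle).
In Python, from plant import robot, eyes gives the robot as it stands. The module is installed in compiled form; this text tells all that it offers.
- The arm moves only by the tool apply_moves, never from a script. Its argument "steps" is one flat list of numbers, 7 for each row, row after row: the shift along the tool's x, y, z in units of 30 mm (1.0 is 30 mm), then the turn, a rotation vector about the tool's x, y, z in units of 6 degrees (1.0 is 6 degrees), then the opening in per cent of the stroke, from 0 (shut) to 100 (fully open). In form: [dx, dy, dz, ax, ay, az, fingers, dx, dy, dz, ax, ay, az, fingers, ...]. A call has 1 to 12 rows; each row shifts and turns the commanded pose from where the row before left it, along the tool's axes as they then stand; what a row does not reach is not made up. A row lasts 1/12 s, in which the tool goes at most 41.7 mm and 7.16 degrees, less where a joint would pass 70% of its speed; a pose out of reach is approached as far as the arm can. A call is refused whole if a number of a shift passes 1 or a number of a turn 1, either way. A call with a gripper value outside its range is refused whole. The fingers move at their own pace and stop on an object; "grip_force" is the grip in N (left out, the last holds). Time passes only in rows, so rows that do not move let the fingers close. It gives the time, the measured TCP pose, the force, the opening and the grip force at its end, in the units of the state.
- robot.read_state(): the state, without advancing time (a new reading comes with each control period).
- eyes.read_camera(name): name is "scene" or "top"; returns the picture (480x640x3 uint8, red, green, blue); there is no depth.
- eyes.calibration(name): a dict with "K" (3x3 intrinsics, pixels), "k1" (the pictures are not rectified: a ray, as slopes to the right and down, at radius r is drawn at 1 + k1 r^2 times it, then the intrinsics apply), "R" (3x3) and "t" (3): a world point X has camera coordinates R X + t. Camera axes: x right, y down, z forward; pixel columns grow to the right and rows downward; lengths in m; the calibration is good to about 2 mm. A picture is of the moment at which its call begins. calibration takes no time and is no camera call.
- robot.close_job(): hands the job in; it is judged then, once.
Trained networks look in the newest picture that a camera, given by its name, has taken for a name from the list of things; names that differ only in an ending like _2 or _b are one class to them, and where a whole thing is asked for, a point or a joint stands for the part that bears it (a point fixed in the world has none). Each returns a list of dicts, best first, with "conf" (0 to 1); they miss things now and then, are a little off and sometimes report something else, mostly with a low value. They report only what shows in the picture. A call takes as long as a camera call.
- eyes.search_frame(camera, thing): "rect" ([left, top, width, height] in pixels, round what is visible of it).
- eyes.place_of(camera, thing): "xy" ([column, row] in pixels: a listed point, or the origin of a listed thing).
The state is a dict: "t": time; "q": joint angles; "dq": joint speeds; "joint_torque": joint torques, N m; "tool_pos": TCP position; "orientation": TCP orientation; "force": force on the tool from outside, world axes, zero at the start; "wrist_torque": the same for the moment, N m; "opening": finger opening in m; "gripper_force": force on a finger pad.
Only numpy, scipy, OpenCV 4.12 (cv2) and the standard library are available. Lean on these libraries where they do the work, as an engineer would, in place of code of your own. Each camera call takes 0.05 s, during which the arm holds its last target. There are 200 camera calls.

## Working session

There is one attempt and no reset: what is moved stays moved. The work goes in short steps, Python scripts to look and compute and a tool call to move; the robot and the scene stay as the last step left them, time stands still between calls to the robot, and variables do not carry over. Pictures are saved under pics/ and viewed, at most 10 in all, crops included, and the job is handed in when it is done.

Besides the shell and the picture viewer there is one more tool, called after "Call:" by a JSON object that holds its "api" and its "payload". apply_moves: Moves the arm, as the interface text tells. Its arguments: {"type":"object","properties":{"steps":{"type":"array"},"grip_force":{"type":"number"}},"required":["steps"]}

```bash
mkdir -p pics; cat > h.py <<'E'
import numpy as np, cv2
from scipy.spatial.transform import Rotation as Rn
from plant import robot, eyes
def ray(cam,px):
    c=eyes.calibration(cam);K=np.array(c["K"]);R=np.array(c["R"]);t=np.array(c["t"])
    d=np.linalg.inv(K)@[px[0],px[1],1];d=d[:2];u=d.copy()
    for _ in range(20): u=d/(1+c["k1"]*(u@u))
    return -R.T@t, R.T@np.array([u[0],u[1],1])
def onz(cam,px,z):
    o,d=ray(cam,px); return o+d*(z-o[2])/d[2]
def proj(cam,X):
    c=eyes.calibration(cam);p=np.array(c["R"])@np.array(X)+np.array(c["t"]);u=p[:2]/p[2]
    u=u*(1+c["k1"]*(u@u));return (np.array(c["K"])@[u[0],u[1],1])[:2]
def shot(cam,name,crop=None,scale=1):
    im=eyes.read_camera(cam)[:,:,::-1]
    if crop: im=im[crop[1]:crop[3],crop[0]:crop[2]]
    cv2.imwrite("pics/"+name,cv2.resize(im,None,fx=scale,fy=scale,interpolation=cv2.INTER_CUBIC))
E
python3 - <<'E'
from h import *
np.set_printoptions(precision=4,suppress=True)
shot("top","t0.png");shot("scene","s0.png")
for c in("top","scene"): print(c,ray(c,(320,240)))
H=dict(holder_mouth=.036,holder_home=.036,slide_blank_tab=.070,slide_round_tab=.054,slide_slot=.02,bay_mid=.02,ball_tip=.041,slide_tray=0,photometer=0,slide_round=.02,slide_blank=.036)
for n,z in H.items():
  for c in("top","scene"):
    r=eyes.place_of(c,n)
    print(n,c,[(np.round(a["xy"],1),round(a["conf"],2),onz(c,a["xy"],z)) for a in r[:2]])
print(robot.grip_point_offset, robot.read_state())
E
```

```text
top (array([ 0.3088, -0.2694,  0.9565]), array([ 0.1867,  0.011 , -0.9826]))
scene (array([-0.1072, -0.3228,  0.8104]), array([ 0.6204,  0.0803, -0.7806]))
holder_mouth top [(array([268. , 179.6]), 0.73, array([ 0.6   , -0.1624,  0.036 ]))]
holder_mouth scene [(array([278.4, 199.7]), 0.95, array([ 0.6015, -0.1566,  0.036 ]))]
holder_home top [(array([267.3, 141.3]), 0.66, array([ 0.6764, -0.1599,  0.036 ]))]
holder_home scene [(array([282.1, 174.4]), 0.77, array([ 0.6693, -0.1551,  0.036 ]))]
slide_blank_tab top [(array([265.2, 169.6]), 0.85, array([ 0.6082, -0.161 ,  0.07  ]))]
slide_blank_tab scene [(array([241.8, 271. ]), 0.68, array([ 0.41  , -0.1239,  0.07  ])), (array([277.4, 185.9]), 0.64, array([ 0.6048, -0.1575,  0.07  ]))]
slide_round_tab top [(array([247.7, 270.4]), 0.71, array([ 0.4266, -0.1306,  0.054 ]))]
slide_round_tab scene [(array([243.8, 269.2]), 0.66, array([ 0.425 , -0.1224,  0.054 ]))]
slide_slot top [(array([301.6, 240.2]), 0.74, array([ 0.4866, -0.2247,  0.02  ]))]
slide_slot scene [(array([309.5, 254.7]), 0.56, array([ 0.4867, -0.2256,  0.02  ]))]
bay_mid top
[... 912 characters left out ...]
y([268.8, 141.9]), 0.7, array([ 0.6751, -0.1628,  0.036 ]))]
slide_blank scene [(array([283. , 172.4]), 0.92, array([ 0.6749, -0.1562,  0.036 ])), (array([285. , 260.3]), 0.57, array([ 0.4603, -0.1862,  0.036 ]))]
0.0188 {'t': 1.2, 'q': array([ 1.1926,  0.1304,  1.4882,  0.    ,  1.523 , -0.0854]), 'dq': array([ 0.0004, -0.0013,  0.0001,  0.0015, -0.0006, -0.0007]), 'joint_torque': array([ -0.0005, -55.9775, -49.2053,   0.0767,   0.0225,  -0.    ]), 'tool_pos': array([0.1731, 0.5745, 0.2186]), 'orientation': array([-0.4582, -3.108 ,  0.    ]), 'force': array([-0.5632,  0.4281, -0.3937]), 'wrist_torque': array([-0.019 , -0.0116,  0.0242]), 'gripper_force': 0.0, 'opening': 0.09256630500193265}
```

```bash
python3 - <<'E'
import cv2
im=cv2.imread("pics/t0.png")[60:330,150:420]
cv2.imwrite("pics/t0c.png",cv2.resize(im,(594,594),interpolation=cv2.INTER_CUBIC))
E
```

```text
(no output)
```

View pics/t0c.png

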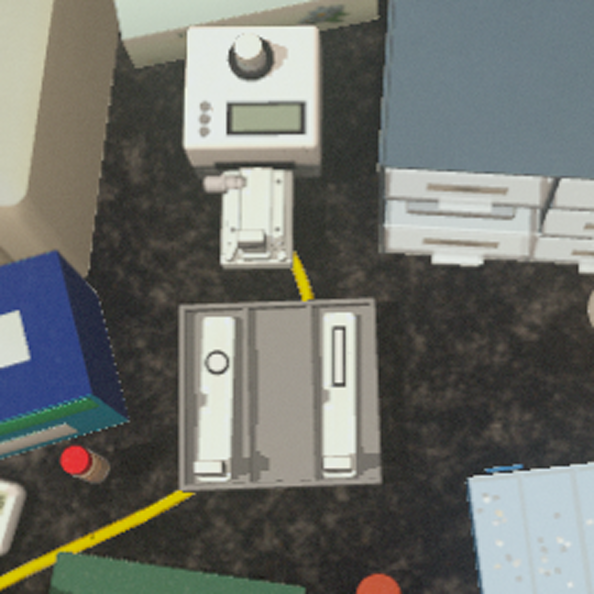

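View pics/s0.png

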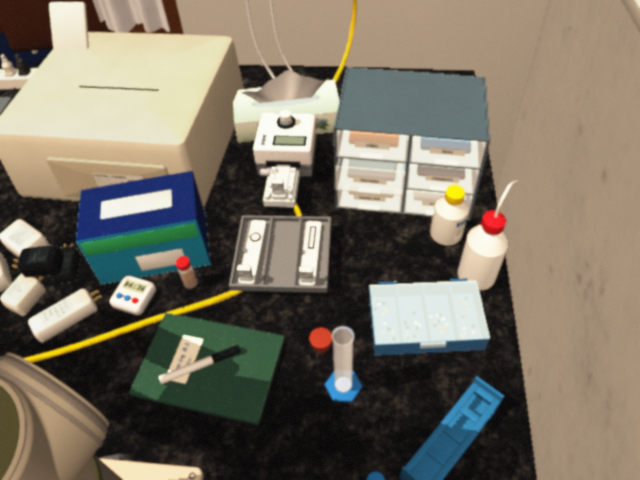

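The crop shows the round-window slide in the left bay (ring at crop 217,362), the slot slide in the right bay (338,355), an empty middle bay, and the blank's tab at (253,240) in the holder. The scene view agrees, with vial 3 at (186,272) and the stopper at (320,338). Next I'll work out the yaws from the edges.

```bash
python3 - <<'E'
from h import *
np.set_printoptions(precision=4,suppress=True)
f=lambda p,z:onz("top",(150+(p[0]+.5)/2.2-.5,60+(p[1]+.5)/2.2-.5),z)
for n,p,z in [("trayFL",(180,306),.03),("trayFR",(375,299),.03),("trayNR",(381,483),.03),("trayNL",(181,489),.03),
 ("caseL",(185,161),.092),("caseR",(320,166),.092),("caseBL",(191,27),.092),("caseBR",(319,27),.092),("mouthL",(221,266),.036),("mouthR",(293,268),.036),("holdR",(294,172),.036),
 ("tabtopL",(240,231),.08),("tabtopR",(264,231),.08),
 ("rndNoseL",(203,318),.03),("rndNoseR",(234,318),.03),("rndTabL",(195,462),.064),("rndTabR",(224,462),.064),("rndNearL",(195,478),.03),("ring",(217,362),.03)]: print(n,f(p,z))
for c in("top","scene"):
  for n in ("stopper","vial_3","measuring_cylinder"):
    r=eyes.place_of(c,n); print(n,c,[(onz(c,a["xy"],0),round(a["conf"],2)) for a in r[:1]])
# edge image crop enlarged of photometer front
im=cv2.imread("pics/t0.png")[125:195,225:315]
cv2.imwrite("pics/t0d.png",cv2.resize(im,None,fx=8,fy=8,interpolation=cv2.INTER_CUBIC))
E
```

```text
trayFL [ 0.565  -0.0937  0.03  ]
trayFR [ 0.5694 -0.26    0.03  ]
trayNR [ 0.4122 -0.2638  0.03  ]
trayNL [ 0.4088 -0.0988  0.03  ]
caseL [ 0.6709 -0.1059  0.092 ]
caseR [ 0.6651 -0.2165  0.092 ]
caseBL [ 0.7917 -0.1072  0.092 ]
caseBR [ 0.7902 -0.2152  0.092 ]
mouthL [ 0.5983 -0.1289  0.036 ]
mouthR [ 0.5958 -0.1904  0.036 ]
holdR [ 0.6829 -0.1905  0.036 ]
tabtopL [ 0.6142 -0.1505  0.08  ]
tabtopR [ 0.614  -0.1702  0.08  ]
rndNoseL [ 0.5542 -0.1137  0.03  ]
rndNoseR [ 0.5539 -0.1401  0.03  ]
rndTabL [ 0.4266 -0.1157  0.064 ]
rndTabR [ 0.4264 -0.1389  0.064 ]
rndNearL [ 0.4178 -0.1102  0.03  ]
ring [ 0.5158 -0.1264  0.03  ]
stopper top [(array([ 0.3194, -0.2609,  0.    ]), 0.58)]
vial_3 top [(array([ 0.4232, -0.0207,  0.    ]), 0.86)]
measuring_cylinder top [(array([ 0.2538, -0.3001,  0.    ]), 0.73)]
stopper scene [(array([ 0.3159, -0.2614, -0.    ]), 0.8)]
vial_3 scene [(array([ 0.4271, -0.0186,  0.    ]), 0.8)]
measuring_cylinder scene [(array([ 0.253 , -0.2988,  0.    ]), 0.82)]
```

View pics/t0d.png

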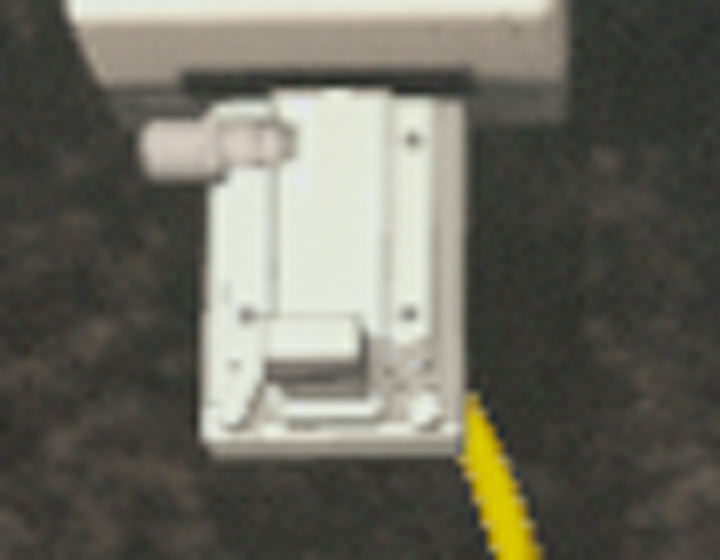

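Enlarged, the tab top spans x 268–358, y 320–358 of the crop. The slide edges are at x≈272 and x≈386, and the ball barrel is at (150–290, 148).

```bash
python3 - <<'E'
from h import *
np.set_printoptions(precision=4,suppress=True)
f=lambda p,z:onz("top",(225+(p[0]+.5)/8-.5,125+(p[1]+.5)/8-.5),z)
for n,p,z in [("slL far",(275,95),.046),("slL near",(270,310),.046),("slR far",(389,95),.046),("slR near",(385,330),.046),
("tabtop NL",(268,357),.08),("tabtop NR",(358,360),.08),("tabtop FL",(268,320),.08),("tabtop FR",(358,320),.08),
("floorL far",(209,190),.036),("floorL near",(202,435),.036),("floorR near",(462,432),.036),("railRout far",(436,100),.045),("railRout near",(430,340),.045),
("caseFL",(75,20),.092),("caseFR",(556,12),.092),("barrel tip",(140,150),.045)]: print(n,f(p,z))
s=robot.read_state();print(Rn.from_rotvec(s["orientation"]).as_matrix())
E
```

```text
slL far [ 0.6824 -0.1451  0.046 ]
slL near [ 0.6288 -0.1449  0.046 ]
slR far [ 0.682  -0.1721  0.046 ]
slR near [ 0.6236 -0.1719  0.046 ]
tabtop NL [ 0.6058 -0.1493  0.08  ]
tabtop NR [ 0.6048 -0.1696  0.08  ]
tabtop FL [ 0.6145 -0.1492  0.08  ]
tabtop FR [ 0.6143 -0.1694  0.08  ]
floorL far [ 0.6626 -0.1285  0.036 ]
floorL near [ 0.6016 -0.1282  0.036 ]
floorR near [ 0.6017 -0.1892  0.036 ]
railRout far [ 0.6811 -0.1831  0.045 ]
railRout near [ 0.6214 -0.1824  0.045 ]
caseFL [ 0.6822 -0.1058  0.092 ]
caseFR [ 0.6827 -0.2145  0.092 ]
barrel tip [ 0.6693 -0.1133  0.045 ]
[[-0.9574  0.2886 -0.    ]
 [ 0.2886  0.9574  0.    ]
 [ 0.      0.     -1.    ]]
```

```bash
cat > plan.py <<'E'
from h import *
# plan n rows to world TCP target p and tool-y heading a (deg); print rounded rows
def plan(p,n,a=0.0,fing=100,dec=2):
    s=robot.read_state();R=Rn.from_rotvec(s["orientation"]);P=np.array(s["tool_pos"])
    y,z=np.array([np.cos(np.radians(a)),np.sin(np.radians(a)),0]),np.array([0,0,-1.])
    T=Rn.from_matrix(np.array([np.cross(y,z),y,z]).T)
    w=np.round((R.inv()*T).as_rotvec(degrees=True)/6/n,dec)
    out=[]
    for k in range(n):
        d=np.round(R.inv().apply((np.array(p)-P)/(n-k))/.03,dec)
        P=P+R.apply(d*.03);R=R*Rn.from_rotvec(w*6,degrees=True)
        out.append([*map(float,d),*map(float,w),fing])
    print("max",np.abs(np.array(out)[:,:6]).max(),"end",P)
    for r in out: print(r,end=",")
    print()
def st():
    s=robot.read_state();R=Rn.from_rotvec(s["orientation"]).as_matrix()
    print(round(s["t"],2),np.round(s["tool_pos"],4),"yaw",np.round(np.degrees(np.arctan2(R[1,1],R[0,1])),2),"z",np.round(R[:,2],3),"F",np.round(s["force"],1),"op",round(s["opening"],4),s["gripper_force"])
E
python3 -c "
from plan import *
plan([.40,.25,.27],13,0)"
```

```text
max 1.01 end [0.40002235 0.24997532 0.26992687]
[-0.8, -0.63, -0.13, -0.0, -0.0, 0.94, 100],[-0.85, -0.55, -0.13, -0.0, -0.0, 0.94, 100],[-0.9, -0.46, -0.13, -0.0, -0.0, 0.94, 100],[-0.95, -0.37, -0.13, -0.0, -0.0, 0.94, 100],[-0.98, -0.27, -0.13, -0.0, -0.0, 0.94, 100],[-1.0, -0.18, -0.13, -0.0, -0.0, 0.94, 100],[-1.01, -0.08, -0.13, -0.0, -0.0, 0.94, 100],[-1.01, 0.02, -0.13, -0.0, -0.0, 0.94, 100],[-1.01, 0.12, -0.13, -0.0, -0.0, 0.94, 100],[-0.99, 0.22, -0.14, -0.0, -0.0, 0.94, 100],[-0.97, 0.32, -0.13, -0.0, -0.0, 0.94, 100],[-0.93, 0.41, -0.14, -0.0, -0.0, 0.94, 100],[-0.88, 0.5, -0.13, -0.0, -0.0, 0.94, 100],
```

Call:
{"api": "apply_moves", "payload": {"steps": [-0.8,-0.63,-0.2,0,0,0.94,45,-0.85,-0.55,-0.2,0,0,0.94,45,-0.9,-0.46,-0.2,0,0,0.94,45,-0.95,-0.37,-0.2,0,0,0.94,45,-0.98,-0.27,-0.2,0,0,0.94,45,-1,-0.18,-0.2,0,0,0.94,45,-1,-0.08,-0.2,0,0,0.94,45,-1,0.02,-0.1,0,0,0.94,45,-1,0.12,-0.1,0,0,0.94,45,-1,0.22,-0.1,0,0,0.94,45,-0.97,0.32,-0.1,0,0,0.94,45,-0.93,0.41,-0.1,0,0,0.94,45]}}

```text
t: 2.5
tool_pos: [0.3828, 0.274, 0.276]
orientation: [2.117, 2.321, 0.001]
force: [0.3, 0.2, 0.1]
opening: 0.0417
gripper_force: 0.0
```

```bash
python3 -c "
from plan import *
st();plan([.56,-.10,.27],12,0)"
```

```text
2.5 [0.3828 0.274  0.276 ] yaw 5.27 z [ 0.001  0.    -1.   ] F [0.3 0.2 0.1] op 0.0417 0.0
max 1.08 end [ 0.55993128 -0.10002123  0.2700197 ]
[-1.08, 0.39, 0.02, 0.0, -0.0, 0.07, 100],[-1.08, 0.4, 0.02, 0.0, -0.0, 0.07, 100],[-1.07, 0.41, 0.02, 0.0, -0.0, 0.07, 100],[-1.07, 0.42, 0.02, 0.0, -0.0, 0.07, 100],[-1.07, 0.43, 0.02, 0.0, -0.0, 0.07, 100],[-1.06, 0.43, 0.01, 0.0, -0.0, 0.07, 100],[-1.06, 0.44, 0.02, 0.0, -0.0, 0.07, 100],[-1.06, 0.45, 0.01, 0.0, -0.0, 0.07, 100],[-1.05, 0.46, 0.02, 0.0, -0.0, 0.07, 100],[-1.05, 0.47, 0.01, 0.0, -0.0, 0.07, 100],[-1.05, 0.47, 0.02, 0.0, -0.0, 0.07, 100],[-1.05, 0.48, 0.01, 0.0, -0.0, 0.07, 100],
```

Call:
{"api": "apply_moves", "payload": {"steps": [-1,0.2,0,0,0,0.07,45,-1,0.2,0,0,0,0.07,45,-1,0.2,0,0,0,0.07,45,-1,0.3,0,0,0,0.07,45,-1,0.3,0,0,0,0.07,45,-1,0.4,0,0,0,0.07,45,-1,0.5,0,0,0,0.07,45,-1,0.6,0,0,0,0.07,45,-1,0.7,0.1,0,0,0.07,45,-1,0.7,0.2,0,0,0.07,45,-1,0.8,0.3,0,0,0.07,45,-1,0.8,0.4,0,0,0.07,45]}}

```text
t: 3.5
tool_pos: [0.5747, -0.0783, 0.2465]
orientation: [2.211, 2.229, 0.002]
force: [1.4, -0.4, 0.1]
opening: 0.042
gripper_force: 0.0
```

```bash
python3 -c "
from plan import *
st();plan([.611,-.159,.10],8,0)"
```

```text
3.5 [ 0.5747 -0.0783  0.2465] yaw 0.47 z [ 0.002 -0.    -1.   ] F [ 1.4 -0.4  0.1] op 0.042 0.0
max 0.62 end [ 0.61085348 -0.15891004  0.09987703]
[-0.34, 0.15, 0.61, 0.0, 0.0, 0.01, 100],[-0.34, 0.15, 0.61, 0.0, 0.0, 0.01, 100],[-0.34, 0.15, 0.61, 0.0, 0.0, 0.01, 100],[-0.33, 0.15, 0.61, 0.0, 0.0, 0.01, 100],[-0.34, 0.15, 0.61, 0.0, 0.0, 0.01, 100],[-0.33, 0.14, 0.61, 0.0, 0.0, 0.01, 100],[-0.34, 0.15, 0.61, 0.0, 0.0, 0.01, 100],[-0.33, 0.14, 0.62, 0.0, 0.0, 0.01, 100],
```

Call:
{"api": "apply_moves", "payload": {"steps": [-0.8,0.3,0.1,0,0,0.08,45,-0.8,0.3,0.4,0,0,0,45,-0.6,0.3,0.7,0,0,0,45,-0.4,0.2,0.9,0,0,0,45,-0.1,0.1,0.9,0,0,0,45,0,0,0.9,0,0,0,45,0,0,0.6,0,0,0,45,0,0,0.3,0,0,0,45,0,0,0,0,0,0,45]}}

```text
t: 4.25
tool_pos: [0.6077, -0.1568, 0.0987]
orientation: [-2.218, -2.219, 0.003]
force: [-0.2, 0.2, 0.3]
opening: 0.0417
gripper_force: 0.0
```

```bash
python3 -c "
from plan import *
st()
shot('scene','s1.png',(210,90,370,210),5)
plan([.611,-.159,.0515],2,0)"
```

```text
4.25 [ 0.6077 -0.1568  0.0987] yaw 0.02 z [-0.005  0.002 -1.   ] F [-0.2  0.2  0.3] op 0.0417 0.0
max 0.83 end [ 0.61088071 -0.15911082  0.05139552]
[-0.03, 0.04, 0.82, -0.01, -0.0, 0.0, 100],[-0.04, 0.03, 0.83, -0.01, -0.0, 0.0, 100],
```

View pics/s1.png

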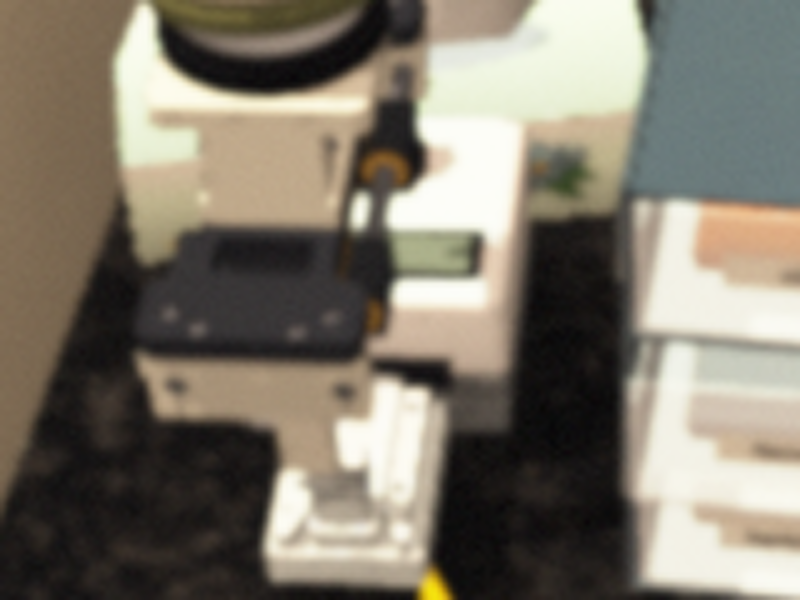

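The outer finger stands just above and in front of the tab, with its tip near (310,480) in the crop. The tab is at (340,490), so the alignment looks plausible and I'm descending.

Call:
{"api": "apply_moves", "payload": {"steps": [-0.04,0.05,0.5,0,0,0,45,-0.04,0.05,0.5,0,0,0,45,0,0,0.4,0,0,0,45,0,0,0.17,0,0,0,45,0,0,0,0,0,0,20,0,0,0,0,0,0,0,0,0,0,0,0,0,0,0,0,0,0,0,0,0,0,0,0,0,0,0,0], "grip_force": 35}}

```text
t: 5.05
tool_pos: [0.6125, -0.16, 0.0554]
orientation: [2.221, 2.222, -0.001]
force: [-22.9, 1.0, 16.6]
opening: 0.0132
gripper_force: 10.7
```

```bash
python3 -c "
from plan import *
st()"
```

```text
5.05 [ 0.6125 -0.16    0.0554] yaw 0.03 z [-0. -0. -1.] F [-22.9   1.   16.6] op 0.0132 10.665779113769531
```

Call:
{"api": "apply_moves", "payload": {"steps": [0,0,0,0,0,0,0,0,0,0,0,0,0,0]}}

```text
t: 5.22
tool_pos: [0.6107, -0.16, 0.0553]
orientation: [-2.219, -2.22, 0.004]
force: [-12.4, -0.1, 9.6]
opening: 0.0098
gripper_force: 35.0
```

```bash
python3 - <<'E'
from plan import *
st();shot('scene','s2.png',(230,120,340,210),7)
c=lambda X:np.round((proj('scene',X)-[230,120])*7)
print("tcp",c([.6125,-.16,.0554]),"tab top c",c([.611,-.159,.08]))
E
```

```text
5.22 [ 0.6107 -0.16    0.0553] yaw 0.02 z [-0.004 -0.    -1.   ] F [-12.4  -0.1   9.6] op 0.0098 34.99203443527222
tcp [350. 479.] tab top c [337. 418.]
```

View pics/s2.png

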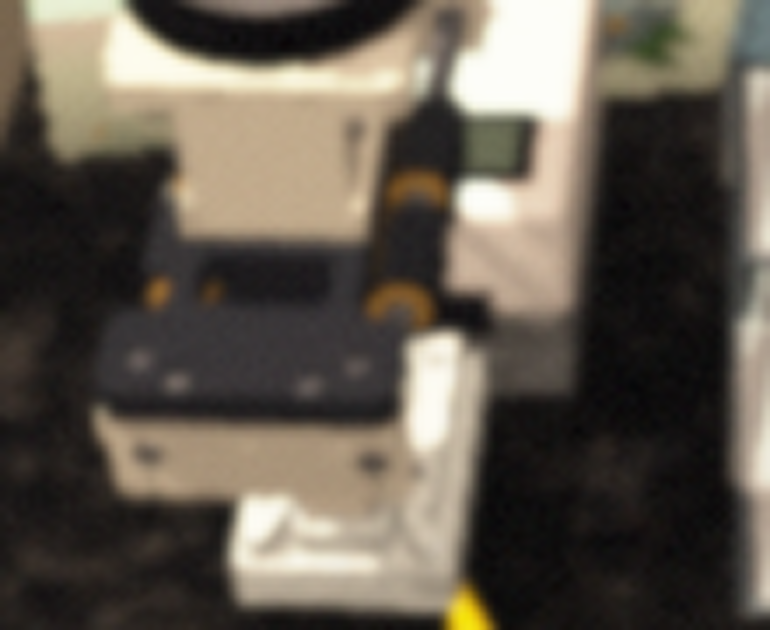

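The tab is gripped: opening 9.8 mm at 35 N, with the fingers around it at crop (350,480). Pulling out.

Call:
{"api": "apply_moves", "payload": {"steps": [0,-0.1,-0.04,0,0,0,0,0,-0.2,0,0,0,0,0,0,-0.3,0,0,0,0,0,0,-0.4,0,0,0,0,0,0,-0.4,0,0,0,0,0,0,-0.4,0,0,0,0,0,0,-0.4,0,0,0,0,0,0,-0.4,0,0,0,0,0,0,-0.3,0,0,0,0,0,0,-0.2,0,0,0,0,0,0,0,0,0,0,0,0]}}

```text
t: 6.18
tool_pos: [0.5181, -0.1596, 0.0555]
orientation: [-2.22, -2.221, 0.001]
force: [-0.5, 0.1, -1.0]
opening: 0.01
gripper_force: 35.0
```

```bash
python3 - <<'E'
from plan import *
st()
for c in("top","scene"):
  for n,z in(("slide_blank_tab",.07),("slide_blank",.036)):
    print(c,n,[(np.round(onz(c,a["xy"],z),3),round(a["conf"],2)) for a in eyes.place_of(c,n)[:2]])
E
```

```text
6.18 [ 0.5181 -0.1596  0.0555] yaw 0.01 z [-0.001  0.    -1.   ] F [-0.5  0.1 -1. ] op 0.01 34.9883633852005
top slide_blank_tab [(array([ 0.608, -0.161,  0.07 ]), 0.85)]
top slide_blank [(array([ 0.675, -0.163,  0.036]), 0.7)]
scene slide_blank_tab [(array([ 0.617, -0.156,  0.07 ]), 0.61)]
scene slide_blank [(array([ 0.301, -0.261,  0.036]), 0.71)]
```

```bash
python3 - <<'E'
from plan import *
plan([.427,-.1795,.085],6,1.5,0)
E
```

```text
max 0.52 end [ 0.42698694 -0.17939803  0.08511748]
[-0.11, -0.52, -0.16, 0.0, 0.0, -0.04, 0],[-0.11, -0.52, -0.16, 0.0, 0.0, -0.04, 0],[-0.1, -0.51, -0.16, 0.0, 0.0, -0.04, 0],[-0.1, -0.52, -0.17, 0.0, 0.0, -0.04, 0],[-0.1, -0.51, -0.16, 0.0, 0.0, -0.04, 0],[-0.1, -0.52, -0.17, 0.0, 0.0, -0.04, 0],
```

Call:
{"api": "apply_moves", "payload": {"steps": [0,-0.1,-0.4,0,0,0,0,0,-0.2,-0.5,0,0,0,0,0,-0.5,-0.1,0,0,0,0,-0.1,-0.6,0,0,0,-0.05,0,-0.2,-0.6,0,0,0,-0.1,0,-0.2,-0.5,0,0,0,-0.1,0,-0.15,-0.4,0,0,0,0,0,0,-0.15,0,0,0,0,0,0,0,0,0,0,0,0,0,0,0,0,0,0,0]}}

```text
t: 7.22
tool_pos: [0.4289, -0.1801, 0.0864]
orientation: [2.192, 2.25, 0.001]
force: [0.8, 0.5, 0.1]
opening: 0.0098
gripper_force: 35.0
```

```bash
python3 - <<'E'
from plan import *
st()
shot('top','t2.png',(200,180,340,310),4.5)
c=lambda X:np.round((proj('top',X)-[200,180])*4.5)
print("nose pred",c([.427+.132,-.178,.076]),"tray corners",[c([.489+a*.079,-.179+b*.083,.03]) for a in(-1,1) for b in(-1,1)])
E
```

```text
7.22 [ 0.4289 -0.1801  0.0864] yaw 1.5 z [ 0.001 -0.    -1.   ] F [0.8 0.5 0.1] op 0.0098 34.98835802078247
nose pred [333.  66.] tray corners [array([549., 452.]), array([137., 456.]), array([546.,  74.]), array([148.,  78.])]
```

View pics/t2.png

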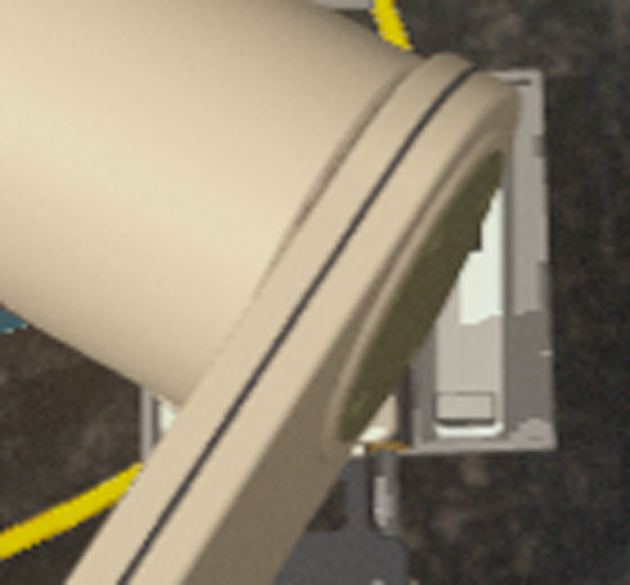

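The arm hides the slide from above. The tray's right corners at (555,448) and (541,72) fit my tray pose to within 2 mm, so I'm lowering.

Call:
{"api": "apply_moves", "payload": {"steps": [0,-0.06,0.4,0,0,0,0,0,0,0.5,0,0,0,0,0,0,0.3,0,0,0,0,0,0,0.2,0,0,0,0,0,0,0.08,0,0,0,0,0,0,0,0,0,0,0,0,0,0,0,0,0,0]}}

```text
t: 7.85
tool_pos: [0.4266, -0.1801, 0.0414]
orientation: [-2.192, -2.251, -0.0]
force: [0.3, -0.0, -0.5]
opening: 0.0098
gripper_force: 35.0
```

```bash
python3 - <<'E'
from plan import *
st()
shot('scene','s3.png',(215,170,345,300),4.5)
E
```

```text
7.85 [ 0.4266 -0.1801  0.0414] yaw 1.53 z [-0.  0. -1.] F [ 0.3 -0.  -0.5] op 0.0098 34.98832583427429
```

View pics/s3.png

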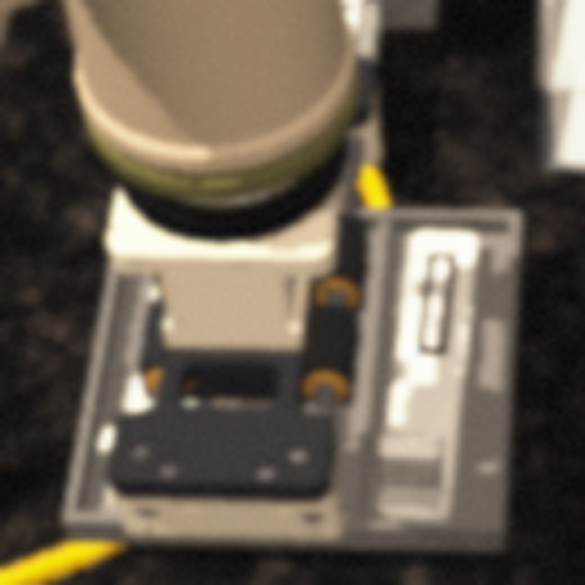

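The gripper is over the middle bay and nothing has touched yet; the slot slide on the right is undisturbed. I'll lower the last 2 mm, release and rise.

Call:
{"api": "apply_moves", "payload": {"steps": [0,0,0.05,0,0,0,0,0,0,0.03,0,0,0,0,0,0,0,0,0,0,0,0,0,0,0,0,0,20,0,0,0,0,0,0,45,0,0,0,0,0,0,45,0,0,-0.4,0,0,0,45,0,0,-0.8,0,0,0,45,0,0,-0.8,0,0,0,45,0.5,0,-0.8,0,0,0,45,0.6,0,-0.3,0,0,0,45,0.5,0,0,0,0,0,45]}}

```text
t: 8.9
tool_pos: [0.427, -0.1324, 0.1353]
orientation: [2.189, 2.246, 0.003]
force: [0.5, -0.6, -0.1]
opening: 0.0419
gripper_force: 0.0
```

```bash
python3 - <<'E'
from plan import *
st()
plan([.30,-.10,.22],6,0,45)
E
```

```text
8.9 [ 0.427  -0.1324  0.1353] yaw 1.48 z [ 0.005 -0.002 -1.   ] F [ 0.5 -0.6 -0.1] op 0.0419 0.0
max 0.71 end [ 0.29999134 -0.09994742  0.21986987]
[0.2, -0.7, -0.47, 0.01, 0.0, 0.04, 45],[0.19, -0.7, -0.47, 0.01, 0.0, 0.04, 45],[0.19, -0.7, -0.47, 0.01, 0.0, 0.04, 45],[0.19, -0.7, -0.48, 0.01, 0.0, 0.04, 45],[0.19, -0.7, -0.47, 0.01, 0.0, 0.04, 45],[0.18, -0.71, -0.47, 0.01, 0.0, 0.04, 45],
```

Call:
{"api": "apply_moves", "payload": {"steps": [0.4,0,-1,0,0,0.04,45,0.8,0,-1,0,0,0.04,45,1,0,-1,0,0,0.04,45,1,0,-0.6,0,0,0.04,45,1,0,0,0,0,0.04,45,1,0,0,0,0,0.05,45,1,0,0,0,0,0,45,1,0,0,0,0,0,45,0.8,0,0,0,0,0,45,0.4,0,0,0,0,0,45,0,0,0,0,0,0,45]}}

```text
t: 9.82
tool_pos: [0.4225, 0.1215, 0.2394]
orientation: [-2.217, -2.225, -0.001]
force: [0.6, -0.6, -0.5]
opening: 0.0423
gripper_force: 0.0
```

```bash
python3 - <<'E'
from plan import *
st()
eyes.read_camera("scene")
shot('top','t3.png',(215,120,335,310),3.1)
H=dict(slide_blank_tab=.054,slide_blank=.02,slide_round_tab=.054,slide_round=.02,slide_slot=.02,holder_mouth=.036,holder_home=.036)
for n,z in H.items():
  for c in("top","scene"):
    print(c,n,[(np.round(onz(c,a["xy"],z),3),round(a["conf"],2)) for a in eyes.place_of(c,n)[:2]])
E
```

```text
9.82 [0.4225 0.1215 0.2394] yaw 0.2 z [-0.     0.001 -1.   ] F [ 0.6 -0.6 -0.5] op 0.0423 0.0
top slide_blank_tab [(array([ 0.419, -0.178,  0.054]), 0.93)]
scene slide_blank_tab [(array([ 0.427, -0.178,  0.054]), 0.87), (array([ 0.468, -0.176,  0.054]), 0.17)]
top slide_blank [(array([ 0.492, -0.179,  0.02 ]), 0.69), (array([ 0.43 , -0.174,  0.02 ]), 0.5)]
scene slide_blank [(array([ 0.489, -0.175,  0.02 ]), 0.92), (array([ 0.455, -0.17 ,  0.02 ]), 0.16)]
top slide_round_tab [(array([ 0.426, -0.128,  0.054]), 0.6)]
scene slide_round_tab [(array([ 0.422, -0.118,  0.054]), 0.74), (array([ 0.583, -0.157,  0.054]), 0.26)]
top slide_round [(array([ 0.482, -0.125,  0.02 ]), 0.76)]
scene slide_round [(array([ 0.489, -0.127,  0.02 ]), 0.61)]
top slide_slot [(array([ 0.492, -0.224,  0.02 ]), 0.93)]
scene slide_slot [(array([ 0.484, -0.229,  0.02 ]), 0.95), (array([ 0.686, -0.151,  0.02 ]), 0.52)]
top holder_mouth [(array([ 0.604, -0.157,  0.036]), 0.89)]
scene holder_mouth [(array([ 0.59 , -0.158,  0.036]), 0.62), (array([ 0.677, -0.161,  0.036]), 0.48)]
top holder_home [(array([ 0.668, -0.16 ,  0.036]), 0.78)]
scene holder_home [(array([ 0.665, -0.157,  0.036]), 0.57)]
```

View pics/t3.png

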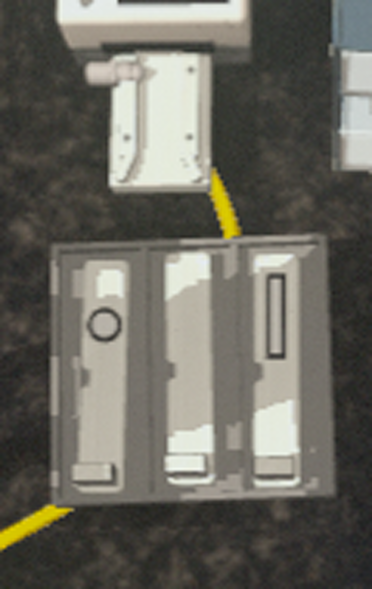

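The blank lies flat in the middle bay, spanning columns 165–212 and rows 252–483. The holder is empty, and the round slide is in the left bay with its ring at (104,324) and tab top at (93,472).

```bash
python3 - <<'E'
from plan import *
np.set_printoptions(precision=4,suppress=True)
f=lambda p,z:onz("top",(215+(p[0]+.5)/3.1-.5,120+(p[1]+.5)/3.1-.5),z)
for n,p,z in [("rnd far L",(82,275),.03),("rnd far R",(128,275),.03),("nearL",(76,480),.03),("near R",(123,480),.03),("nose",(104,261),.03),("near end",(100,491),.03),("ring",(104,324),.03),
("tabL",(73,470),.064),("tabR",(115,470),.064),("tab near",(95,482),.064),("tab far",(95,463),.064),
("blank nose",(188,253),.03),("blank near",(189,483),.03),("bl farL",(166,270),.03),("bl nearL",(166,470),.03),("bl farR",(211,270),.03),("bl nearR",(213,470),.03),
("railL inner far",(139,80),.045),("railL in near",(137,150),.045),("railR far",(186,70),.045),("railR near",(183,160),.045),("floor nearL",(109,185),.036),("floor nearR",(211,185),.036)]: print(n,f(p,z))
plan([.4255,-.1275,.12],9,0,45)
E
```

```text
rnd far L [ 0.5463 -0.1122  0.03  ]
rnd far R [ 0.546 -0.14   0.03 ]
nearL [ 0.4224 -0.1116  0.03  ]
near R [ 0.4221 -0.1392  0.03  ]
nose [ 0.5549 -0.1253  0.03  ]
near end [ 0.4158 -0.1258  0.03  ]
ring [ 0.516  -0.1261  0.03  ]
tabL [ 0.4239 -0.1155  0.064 ]
tabR [ 0.4237 -0.1393  0.064 ]
tab near [ 0.417  -0.1281  0.064 ]
tab far [ 0.4278 -0.1279  0.064 ]
blank nose [ 0.5594 -0.176   0.03  ]
blank near [ 0.42  -0.178  0.03 ]
bl farL [ 0.5489 -0.1628  0.03  ]
bl nearL [ 0.4278 -0.1644  0.03  ]
bl farR [ 0.5486 -0.1899  0.03  ]
bl nearR [ 0.4275 -0.192   0.03  ]
railL inner far [ 0.6646 -0.1464  0.045 ]
railL in near [ 0.6199 -0.146   0.045 ]
railR far [ 0.6707 -0.1749  0.045 ]
railR near [ 0.6132 -0.1738  0.045 ]
floor nearL [ 0.6009 -0.1282  0.036 ]
floor nearR [ 0.6002 -0.19    0.036 ]
max 0.92 end [ 0.4254 -0.1276  0.12  ]
[-0.91, 0.01, 0.44, 0.0, 0.0, 0.0, 45],[-0.91, 0.01, 0.44, 0.0, 0.0, 0.0, 45],[-0.92, 0.01, 0.44, 0.0, 0.0, 0.0, 45],[-0.91, 0.01, 0.44, 0.0, 0.0, 0.0, 45],[-0.92, 0.01, 0.44, 0.0, 0.0, 0.0, 45],[-0.91, 0.01, 0.44, 0.0, 0.0, 0.0, 45],[-0.92, 0.01, 0.45, 0.0, 0.0, 0.0, 45],[-0.91, 0.01, 0.44, 0.0, 0.0, 0.0, 45],[-0.92, 0.0, 0.45, 0.0, 0.0, 0.0, 45],
```

Call:
{"api": "apply_moves", "payload": {"steps": [-0.6,0,0,0,0,0.03,45,-1,0,0,0,0,0,45,-1,0,0,0,0,0,45,-1,0,0.1,0,0,0,45,-1,0,0.3,0,0,0,45,-1,0,0.6,0,0,0,45,-1,0,0.8,0,0,0,45,-0.9,0,0.9,0,0,0,45,-0.5,0.03,0.8,0,0,0,45,-0.27,0,0.5,0,0,0,45,0,0,0.2,0,0,0,45,0,0,0,0,0,0,45]}}

```text
t: 11.62
tool_pos: [0.4219, -0.1284, 0.1118]
orientation: [-2.223, -2.215, 0.002]
force: [0.4, 0.2, 1.1]
opening: 0.0419
gripper_force: 0.0
```

```bash
python3 - <<'E'
from plan import *
st();plan([.4233,-.1265,.037],4,0,45)
E
```

```text
11.62 [ 0.4219 -0.1284  0.1118] yaw -0.22 z [-0.003  0.002 -1.   ] F [0.4 0.2 1.1] op 0.0419 0.0
max 0.63 end [ 0.42327949 -0.12647509  0.03706479]
[0.01, 0.01, 0.62, -0.01, -0.0, -0.01, 45],[0.02, 0.01, 0.62, -0.01, -0.0, -0.01, 45],[0.01, 0.02, 0.63, -0.01, -0.0, -0.01, 45],[0.02, 0.01, 0.62, -0.01, -0.0, -0.01, 45],
```

Call:
{"api": "apply_moves", "payload": {"steps": [0.03,0.03,0.6,0,0,-0.03,45,0.03,0.02,0.7,0,0,0,45,0,0,0.6,0,0,0,45,0,0,0.4,0,0,0,45,0,0,0.1,0,0,0,45,0,0,0,0,0,0,45,0,0,0,0,0,0,45]}}

```text
t: 12.2
tool_pos: [0.4257, -0.1269, 0.0429]
orientation: [2.219, 2.222, 0.001]
force: [0.5, -0.6, 0.1]
opening: 0.0419
gripper_force: 0.0
```

```bash
python3 -c "
from plan import *
st()"
```

```text
12.2 [ 0.4257 -0.1269  0.0429] yaw 0.07 z [ 0.002 -0.001 -1.   ] F [ 0.5 -0.6  0.1] op 0.0419 0.0
```

Call:
{"api": "apply_moves", "payload": {"steps": [0,-0.06,0.12,0,0,0,45,0,0,0.05,0,0,0,45,0,0,0,0,0,0,30,0,0,0,0,0,0,15,0,0,0,0,0,0,0,0,0,0,0,0,0,0,0,0,0,0,0,0,0,0,0,0,0,0,0,0,0,0,0,0,0,0,0,0,0,0,0,0,0,0], "grip_force": 35}}

```text
t: 13.03
tool_pos: [0.4229, -0.1271, 0.0364]
orientation: [2.221, 2.222, 0.0]
force: [0.5, -0.2, 1.1]
opening: 0.0097
gripper_force: 35.0
```

```bash
python3 -c "
from plan import *
st()"
```

```text
13.03 [ 0.4229 -0.1271  0.0364] yaw 0.02 z [ 0. -0. -1.] F [ 0.5 -0.2  1.1] op 0.0097 34.99479353427887
```

```bash
python3 -c "
from plan import *
plan([.4229,-.1271,.097],4,0,0)
plan([.470,-.1593,.097],5,0,0)"
```

```text
max 0.51 end [ 0.42289652 -0.12706231  0.09698951]
[-0.0, 0.0, -0.51, 0.0, 0.0, 0.0, 0],[-0.0, 0.0, -0.5, 0.0, 0.0, 0.0, 0],[-0.0, 0.0, -0.51, 0.0, 0.0, 0.0, 0],[-0.0, 0.0, -0.5, 0.0, 0.0, 0.0, 0],
max 0.41 end [ 0.47000785 -0.15944583  0.09699626]
[-0.22, 0.31, -0.4, 0.0, 0.0, 0.0, 0],[-0.21, 0.31, -0.41, 0.0, 0.0, 0.0, 0],[-0.22, 0.32, -0.4, 0.0, 0.0, 0.0, 0],[-0.21, 0.31, -0.41, 0.0, 0.0, 0.0, 0],[-0.22, 0.32, -0.4, 0.0, 0.0, 0.0, 0],
```

Call:
{"api": "apply_moves", "payload": {"steps": [0,0,-0.3,0,0,0,0,0,0,-0.6,0,0,0,0,0,0,-0.7,0,0,0,0,-0.1,0.1,-0.4,0,0,0,0,-0.3,0.4,0,0,0,0,0,-0.4,0.5,0,0,0,0,0,-0.2,0.4,0,0,0,0,0,-0.07,0.17,0,0,0,0,0,0,0,0,0,0,0,0,0,0,0,0,0,0,0]}}

```text
t: 13.87
tool_pos: [0.4695, -0.1589, 0.096]
orientation: [-2.22, -2.221, 0.001]
force: [-0.5, -0.4, 0.0]
opening: 0.0096
gripper_force: 35.0
```

```bash
python3 - <<'E'
from plan import *
st()
shot('top','t4.png',(215,120,335,270),4)
f=lambda X:np.round((proj('top',X)-[215,120])*4)
s=robot.read_state()["tool_pos"]
print("nose L/R pred",[f([s[0]+.132,s[1]+b,s[2]-.0164+.01]) for b in(.013,-.013)],"mouth L/R",[f([.6015,-.159+b,.036]) for b in(.03,-.03)])
E
```

```text
13.87 [ 0.4695 -0.1589  0.096 ] yaw 0.03 z [-0.001  0.    -1.   ] F [-0.5 -0.4  0. ] op 0.0096 34.99442517757416
nose L/R pred [array([161., 200.]), array([220., 199.])] mouth L/R [array([141., 236.]), array([269., 235.])]
```

View pics/t4.png

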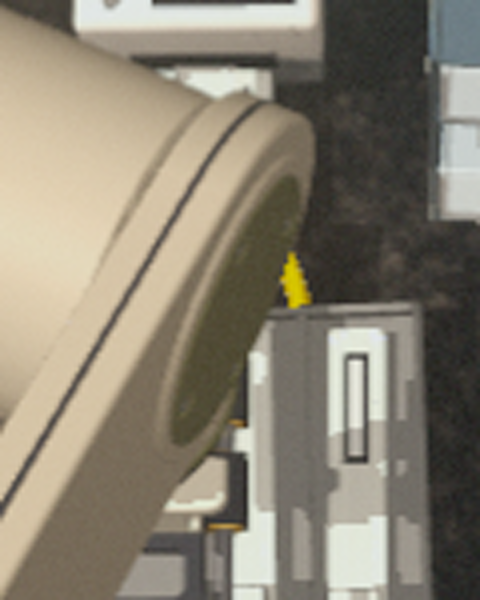

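The arm hides the nose from above (t4), so I'll rely on the tool pose and the forces. Descending into the flared mouth.

Call:
{"api": "apply_moves", "payload": {"steps": [-0.01,0.1,0.3,0,0,0,0,0,0.07,0.5,0,0,0,0,0,0,0.4,0,0,0,0,0,0,0.2,0,0,0,0,0,0,0,0,0,0,0,0,0,0,0,0,0,0]}}

```text
t: 14.42
tool_pos: [0.4746, -0.1592, 0.054]
orientation: [-2.22, -2.221, 0.001]
force: [-0.7, 0.5, 0.8]
opening: 0.0097
gripper_force: 35.0
```

```bash
python3 -c "
from plan import *
st()"
```

```text
14.42 [ 0.4746 -0.1592  0.054 ] yaw 0.03 z [-0.001  0.    -1.   ] F [-0.7  0.5  0.8] op 0.0097 34.9943482875824
```

Call:
{"api": "apply_moves", "payload": {"steps": [0,0.2,0.02,0,0,0,0,0,0.2,0,0,0,0,0,0,0.2,0,0,0,0,0,0,0.2,0,0,0,0,0,0,0.2,0,0,0,0,0,0,0.2,0,0,0,0,0,0,0.1,0,0,0,0,0,0,0,0,0,0,0,0]}}

```text
t: 15.08
tool_pos: [0.5148, -0.1593, 0.0537]
orientation: [2.22, 2.222, 0.0]
force: [-0.2, -0.3, -0.6]
opening: 0.0095
gripper_force: 35.0
```

```bash
python3 -c "
from plan import *
st()"
```

```text
15.08 [ 0.5148 -0.1593  0.0537] yaw 0.04 z [ 0. -0. -1.] F [-0.2 -0.3 -0.6] op 0.0095 34.99422311782837
```

Call:
{"api": "apply_moves", "payload": {"steps": [0,0.2,0.01,0,0,0,0,0,0.2,0,0,0,0,0,0,0.2,0,0,0,0,0,0,0.2,0,0,0,0,0,0,0.2,0,0,0,0,0,0,0.2,0,0,0,0,0,0,0.2,0,0,0,0,0,0,0.2,0,0,0,0,0,0,0,0,0,0,0,0]}}

```text
t: 15.83
tool_pos: [0.5619, -0.1599, 0.053]
orientation: [-2.221, -2.221, 0.003]
force: [-3.1, -2.3, -1.3]
opening: 0.01
gripper_force: 35.0
```

```bash
python3 -c "
from plan import *
st()"
```

```text
15.83 [ 0.5619 -0.1599  0.053 ] yaw -0.0 z [-0.002 -0.001 -1.   ] F [-3.1 -2.3 -1.3] op 0.01 34.99926567077637
```

Call:
{"api": "apply_moves", "payload": {"steps": [0,0.2,0,0,0,0,0,0,0.2,0,0,0,0,0,0,0.2,0,0,0,0,0,0,0.2,0,0,0,0,0,0,0.2,0,0,0,0,0,0,0.2,0,0,0,0,0,0,0.15,0,0,0,0,0,0,0.1,0,0,0,0,0,0,0.08,0,0,0,0,0,0,0,0,0,0,0,0]}}

```text
t: 16.67
tool_pos: [0.6089, -0.1593, 0.0535]
orientation: [2.221, 2.221, 0.001]
force: [2.3, -0.3, 0.2]
opening: 0.0097
gripper_force: 35.0
```

```bash
python3 -c "
from plan import *
st()"
```

```text
16.67 [ 0.6089 -0.1593  0.0535] yaw 0.02 z [ 0.001  0.    -1.   ] F [ 2.3 -0.3  0.2] op 0.0097 34.98992085456848
```

Call:
{"api": "apply_moves", "payload": {"steps": [0,0.04,0,0,0,0,0,0,0.03,0,0,0,0,0,0,0,0,0,0,0,0,0,0,0,0,0,0,0]}}

```text
t: 17.0
tool_pos: [0.61, -0.1591, 0.0534]
orientation: [-2.221, -2.222, -0.0]
force: [0.2, -0.1, -1.8]
opening: 0.0098
gripper_force: 35.0
```

```bash
python3 -c "
from plan import *
st()"
```

```text
17.0 [ 0.61   -0.1591  0.0534] yaw 0.03 z [-0.  0. -1.] F [ 0.2 -0.1 -1.8] op 0.0098 34.993502497673035
```

Call:
{"api": "apply_moves", "payload": {"steps": [0,0.01,0.03,0,0,0,0,0,0,0,0,0,0,0,0,0,0,0,0,0,10,0,0,0,0,0,0,20,0,0,0,0,0,0,45,0,0,0,0,0,0,45,0,0,-0.3,0,0,0,45,0,0,-0.7,0,0,0,45,0,0,-0.9,0,0,0,45,0,-0.3,-1,0,0,0,45,0,-0.7,-1,0,0,0,45,0,-1,-1,0,0,0,45]}}

```text
t: 18.0
tool_pos: [0.5513, -0.1592, 0.2012]
orientation: [2.219, 2.222, 0.001]
force: [-0.3, -0.9, 0.7]
opening: 0.0415
gripper_force: 0.0
```

Call:
{"api": "apply_moves", "payload": {"steps": [0.2,-1,-0.5,0,0,0,45,0.5,-1,0,0,0,0,45,0.9,-1,0,0,0,0,45,1,-0.6,0,0,0,0,45,1,-0.4,0,0,0,0,45,1,-0.2,0,0,0,0,45,1,0,0,0,0,0,45,1,0,0,0,0,0,45,1,0,0,0,0,0,45,1,0,0,0,0,0,45,0.5,0,0,0,0,0,45,0,0,0,0,0,0,45]}}

```text
t: 19.0
tool_pos: [0.4246, 0.1163, 0.2149]
orientation: [-2.217, -2.226, -0.003]
force: [-0.6, 0.4, 0.6]
opening: 0.0419
gripper_force: 0.0
```

```bash
python3 - <<'E'
from plan import *
st();eyes.read_camera("scene")
shot('top','t5.png',(220,100,320,305),2.9)
H=dict(slide_round_tab=.07,slide_round=.036,slide_blank=.02,slide_slot=.02)
for n,z in H.items():
  for c in("top","scene"):
    print(c,n,[(np.round(onz(c,a["xy"],z),3),round(a["conf"],2)) for a in eyes.place_of(c,n)[:2]])
# compare with t0: tab region of blank at home vs round at home (should coincide)
a=cv2.imread("pics/t0.png")[160:178,255:275].astype(np.float32);im=eyes.read_camera("top")[:,:,::-1]
r=cv2.matchTemplate(im[150:190,245:285].astype(np.float32),a,cv2.TM_CCOEFF_NORMED);print(r.max(),np.unravel_index(r.argmax(),r.shape),"expect (10,10)")
E
```

```text
19.0 [0.4246 0.1163 0.2149] yaw 0.22 z [ 0.001  0.001 -1.   ] F [-0.6  0.4  0.6] op 0.0419 0.0
top slide_round_tab [(array([ 0.611, -0.16 ,  0.07 ]), 0.87), (array([ 0.655, -0.169,  0.07 ]), 0.64)]
scene slide_round_tab [(array([ 0.609, -0.155,  0.07 ]), 0.87), (array([ 0.418, -0.178,  0.07 ]), 0.6)]
top slide_round [(array([ 0.663, -0.156,  0.036]), 0.63)]
scene slide_round [(array([ 0.679, -0.155,  0.036]), 0.95)]
top slide_blank [(array([ 0.491, -0.181,  0.02 ]), 0.74)]
scene slide_blank [(array([ 0.491, -0.176,  0.02 ]), 0.79)]
top slide_slot [(array([ 0.49 , -0.226,  0.02 ]), 0.82)]
scene slide_slot [(array([ 0.485, -0.232,  0.02 ]), 0.74), (array([ 0.69 , -0.154,  0.02 ]), 0.53)]
0.9638802 (np.int64(10), np.int64(10)) expect (10,10)
```

View pics/t5.png

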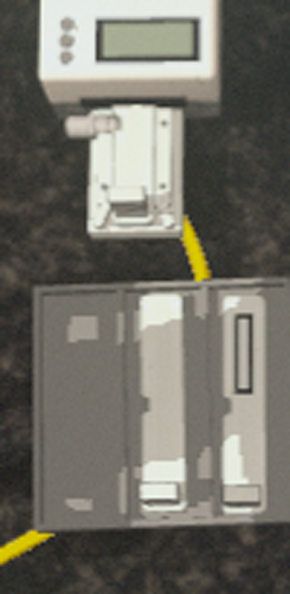

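The round slide is in the holder with its tab at (128,198), exactly where the blank's tab was when home. The blank is flat in the middle bay and the slot slide is untouched. Handing in.

```bash
python3 -c "
from plant import robot
print(robot.close_job())"
```

```text
the job is handed in; nothing more can be done
None
```

The blank slide is flat in the tray's middle bay and the round-window slide is home in the holder, tab outwards. The tab sits where the blank's did, and the force readings fit the ball dropping into its notch. The slot slide is still in its bay, and the job was handed in at about 19 s with no verdict shown.

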